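Set the lamp attenuator by its clicks

ROBOT

A 7-joint arm with a two-finger parallel gripper is mounted at the origin on a cart in front of the work surface, level with it; the furniture and walls round the work are solid. World frame = base frame: x ahead of the robot, y to its left, z up, the work surface at z = 0. Lengths are in m, angles in rad, forces in N, time in s.
With the tool pointing down it reaches from about 0.4 to 0.85 m from the base axis. Payload 10.4 kg.
Tool frame: the origin (TCP) lies midway between the tips of the shut fingers; the grasp point (between the pads) lies 19 mm behind it; z points along the fingers, y is the direction in which the jaws open and shut (so a half turn about z gives the same grasp; the last joint's range is limited). The gripper opens to 85 mm and grips with 20 to 120 N. Pads are 22 mm wide; open, the fingers measure 114 mm over their backs; the gripper's body (76 mm by 85 mm) begins 54 mm behind the grasp point. The pads swing forward as they close: fully open they stand 13 mm farther back than shut.
Start: joints at [1.152, 0.332, -0.065, 1.46, 0.022, 1.35, -0.088], TCP at [0.241, -0.577, 0.231] pointing down, gripper open.
Joint ranges: [-2.6, 2.6], [-0.5, 2.12], [-1.47, 1.34], [0.16, 2.42], [-1.27, 4.41], [0.06, 2.06], [-2.6, 2.6]. Speed limits (rad/s): [2.22, 2.22, 2.79, 2.79, 3.14, 3.14, 3.14].

INTERFACE

Orientations are given as a unit quaternion [x, y, z, w].
In Python, from workcell import manip, viewer gives the robot as it stands.
- The arm moves only by the tool move_arm, never from a script. Its argument "deltas" is a list of rows, each a list of 7 numbers: the shift along the tool's x, y, z in m, then the turn, a rotation vector about the tool's x, y, z in degrees, then the opening, from -1 (shut) to 1 (fully open). In form: [[dx, dy, dz, wx, wy, wz, gripper], ...]. A call has 1 to 10 rows; each row shifts and turns the commanded pose from where the row before left it, along the tool's axes as they then stand; what a row does not reach is not made up. A row lasts 1/8 s, in which the tool goes at most 62.5 mm and 10.7 degrees, less where a joint would pass 70% of its speed; a pose out of reach is approached as far as the arm can. A call with a gripper value outside its range is refused whole. The fingers move at their own pace and stop on an object; "force" is the grip in N (left out, the last holds). Time passes only in rows, so rows that do not move let the fingers close. It gives the time, the measured TCP pose, the force and the opening at its end, in the units of the state.
- manip.get_obs(): the state, without advancing time (a new reading comes with each control period).
- viewer.camera(name): name is "scene" or "top"; returns (picture, depth): 480x640x3 uint8, red, green, blue; 480x640 float32, m along the optical axis (not along the pixel's ray), 0 where there is no reading.
- viewer.calibration(name): a dict with "fx", "fy", "cx", "cy" (pixels), "R" (3x3) and "t" (3): a world point X has camera coordinates R X + t. Camera axes: x right, y down, z forward; pixel columns grow to the right and rows downward; lengths in m; the calibration is good to about 2 mm. A picture is of the moment at which its call begins. calibration takes no time and is no camera call.
- manip.hand_in(): hands the job in, once; it reports no verdict.
The state is a dict: "clock": time; "joint_pos": joint angles; "joint_velocities": joint speeds; "tau": joint torques, N m; "position": TCP position; "ee_rot": TCP orientation; "ft_force": force on the tool from outside, world axes, zero at the start; "torque": the same for the moment, N m; "grip_width": opening from 0.0 (shut) to 1.0 (fully open).
Only numpy, scipy, OpenCV 4.12 (cv2) and the standard library are available. Lean on these libraries where they do the work, as an engineer would, in place of code of your own. Each camera call takes 0.05 s, during which the arm holds its last target.

TASK

Set the lamp's step attenuator, the grey box with the wing-shaped knob. The knob has no marks, so turn it anticlockwise (seen from above) all the way to its end stop, then clockwise exactly three clicks, and let go. Leave the round dial on the other grey box as it is.

Things in the scene. Friction and masses are not known exactly. Their poses are not given: they have to be found in the camera images.
- attenuator: grey box 100 x 90 mm (x, y), top face 40 mm above the desk, fixed to the desk; origin: centre of its underside, z up; two brass sockets on its +x side, which points away from the robot within 30 degrees. On the middle of the top, on the box's own vertical axis, is the black wing knob: an upright bar 42 mm long, 14 mm thick, with flat sides and no marks, standing from 49 to 81 mm above the desk on a round disc (44 mm across, top 51 mm above the desk).
- wing_grip (a point): point on the wing knob's axis at the height to grip, 74 mm above the desk; its frame turns with the knob: x along the bar's length, y across its 14 mm thickness, z up
- wing_knob (a joint): angle of the wing knob in rad, 0 in the end position (anticlockwise stop, where the bar's length lies along the attenuator's x axis), growing clockwise seen from above. Six click positions 25 degrees (0.436 rad) apart: 0, 0.436, 0.873, 1.309, 1.745, 2.182; firm stops just (0.03 rad) past the first and the last. Between clicks a sprung detent (about 0.05 N m) pulls the released knob to the nearest position. It starts one or two clicks from the anticlockwise stop.
- round_dial (a joint): angle in rad of the black round fluted dial (42 mm across, flat aluminium disc on top, top 67 mm above the desk) on the other box, which has the same 100 x 90 x 40 mm grey housing; it has no clicks, stays where it is left, and must not be turned. Starts between 1.9 and 2.3.

How it is judged:
By the outcome, as a careful person would: the job done as asked, in the order asked, and still so for the second after the job is handed in, with the robot touching nothing.
It also fails if it takes over 35 s, if anything falls off the work surface, if the arm or the gripper's body presses on something with over 40 N, if the wrist force passes 120 N, or if a joint passes its speed limit or range.

## Working session

There is one attempt and no reset: what is moved stays moved. The work goes in short steps, Python scripts to look and compute and a tool call to move; the robot and the scene stay as the last step left them, time stands still between calls to the robot, and variables do not carry over. Pictures are saved under pics/ and viewed, and the job is handed in when it is done.

Besides the shell and the picture viewer there is one more tool, called after "Emit:" as name(argument=value, ...), one argument or row to a line, values as JSON. move_arm: Moves the arm, as the interface text tells. Its arguments: {"type":"object","properties":{"deltas":{"type":"array"},"force":{"type":"number"}},"required":["deltas"]}

```bash
mkdir -p pics
python3 - <<'E'
from workcell import manip, viewer
import cv2, numpy as np
print(manip.get_obs())
for n in ["top","scene"]:
    p,d=viewer.camera(n); c=viewer.calibration(n)
    np.savez(f"{n}0.npz",p=p,d=d,**c); cv2.imwrite(f"pics/{n}0.png",p[:,:,::-1]); print(n,c)
E
```

```text
{'clock': 0.0, 'joint_pos': array([ 1.15237771,  0.33289042, -0.06470841,  1.46096707,  0.02161297,
        1.34991946, -0.08851213]), 'joint_velocities': array([-0.00076497,  0.00121768,  0.00027357, -0.00086771,  0.00011615,
       -0.00038529,  0.00075062]), 'tau': array([ 8.18339340e-04, -6.25458741e+01,  4.96868638e-02, -3.91610670e+01,
        1.62232609e-02,  9.98530712e-03, -5.74122441e-05]), 'position': array([ 0.24081953, -0.5763141 ,  0.23049209]), 'ee_rot': array([ 9.80477534e-01,  1.96629734e-01, -1.85535111e-04, -7.20592063e-04]), 'ft_force': array([ 0.59453689,  0.62851917, -0.13634882]), 'torque': array([ 0.01837782, -0.0242727 , -0.05926203]), 'grip_width': 0.9968807174931147}
top {'fx': 588.1848862965064, 'fy': 588.1848862965064, 'cx': 329.5803964022392, 'cy': 238.8958869537004, 'R': array([[-0.00355892, -0.99995653, -0.00861757],
       [-0.98974244,  0.00475308, -0.14278416],
       [ 0.14281891,  0.00802102, -0.98971633]]), 't': array([-0.00946214,  0.5133965 ,  1.05071225])}
scene {'fx': 504.63172575725525, 'fy': 504.63172575725525, 'cx': 322.5733747014101, 'cy': 242.92838276616314, 'R': array([[-0.79109757, -0.61141805,  0.01823725],
       [-0.41378785,  0.51295559, -0.75210117],
       [ 0.45049334, -0.60253176, -0.65879529]]), 't': array([0.41214122, 0.28132704, 0.67644259])}
```

View pics/top0.png

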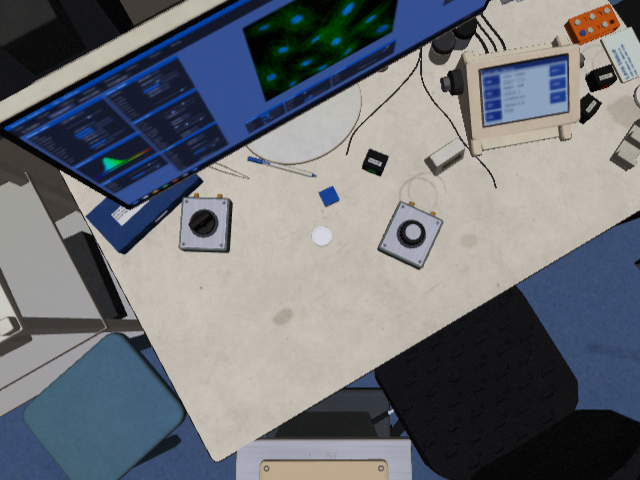

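View pics/scene0.png

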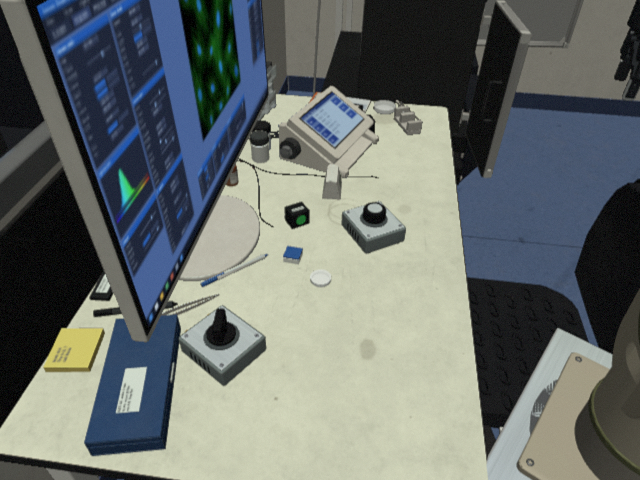

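The top picture shows the attenuator at about (205,224) with its wing knob at (203,222), and the round dial at (411,234). The monitor edge runs close to the attenuator, from (5,125) to (130,205).

```bash
cat > h.py <<'E'
import numpy as np,cv2
def cloud(d,c):
    v,u=np.mgrid[0:480,0:640]; z=d
    P=np.stack([(u-c['cx'])/c['fx']*z,(v-c['cy'])/c['fy']*z,z],-1)
    return (P-c['t'])@c['R']
E
python3 - <<'E'
from h import *
for n,roi in [("top",(180,265,165,245)),("scene",(295,390,170,275))]:
    f=np.load(n+"0.npz"); W=cloud(f['d'],f); r=W[roi[0]:roi[1],roi[2]:roi[3]]
    ok=f['d'][roi[0]:roi[1],roi[2]:roi[3]]>0
    # desk
    print(n,"desk z",np.median(W[260:280,250:330,2]))
    z=r[...,2]
    m=ok&(abs(z-.040)<.004); m2=m.astype(np.uint8)
    P=r[m][:,:2]; rect=cv2.minAreaRect((P*1000).astype(np.float32)); print("box",rect,m.sum())
    k=ok&(z>.0765)&(z<.09); Q=r[k][:,:2]*1000
    if k.sum()>5:
        print("knob",k.sum(),Q.mean(0),np.median(r[k][:,2]),cv2.minAreaRect(Q.astype(np.float32)))
f=np.load("top0.npz");W=cloud(f['d'],f)
for uv in [(130,205),(60,165),(200,165),(250,137),(350,95),(100,190),(240,135),(145,200)]:
    print(uv,W[uv[1],uv[0]])
f=np.load("scene0.npz");W=cloud(f['d'],f)
for uv in [(150,332),(140,320),(200,215),(100,170),(60,60)]: print(uv,W[uv[1],uv[0]])
for n in["top","scene"]:
    f=np.load(n+"0.npz"); a,b,c_,e=(170,270,160,260) if n=="top" else (290,390,170,275)
    cv2.imwrite(f"pics/{n}crop.png",cv2.resize(f['p'][a:b,c_:e,::-1],None,fx=5,fy=5,interpolation=cv2.INTER_CUBIC))
E
```

```text
top desk z -9.72680540531997e-05
box ((560.362060546875, 236.68165588378906), (122.29405975341797, 132.0178680419922), 88.69856262207031) 2115
knob 176 [543.82711779 221.47572821] 0.08064749897601119 ((543.9575805664062, 221.5420379638672), (15.227568626403809, 41.49171447753906), 36.99724197387695)
scene desk z -8.558344077245664e-05
box ((566.3649291992188, 237.219970703125), (121.89525604248047, 145.19187927246094), 88.042236328125) 2517
knob 224 [542.21166716 222.96228391] 0.08005220758452258 ((543.3783569335938, 222.55628967285156), (14.524556159973145, 43.093475341796875), 37.47434997558594)
(130, 205) [0.55547725 0.32046808 0.15219037]
(60, 165) [0.55841771 0.3268648  0.39162933]
(200, 165) [0.62290382 0.20477316 0.15439697]
(250, 137) [0.67114943 0.12141473 0.15435854]
(350, 95) [ 0.80370993 -0.05259068  0.00703896]
(100, 190) [0.55548444 0.32658373 0.26357876]
(240, 135) [0.66444268 0.13324094 0.18560553]
(145, 200) [0.56809679 0.30221433 0.13240615]
(150, 332) [0.55813118 0.31874375 0.13211576]
(140, 320) [0.55352272 0.32821099 0.16800219]
(200, 215) [0.66159984 0.13553757 0.16042159]
(100, 170) [0.56376254 0.31345433 0.37295027]
(60, 60) [0.56276523 0.31773886 0.48355272]
```

View pics/topcrop.png

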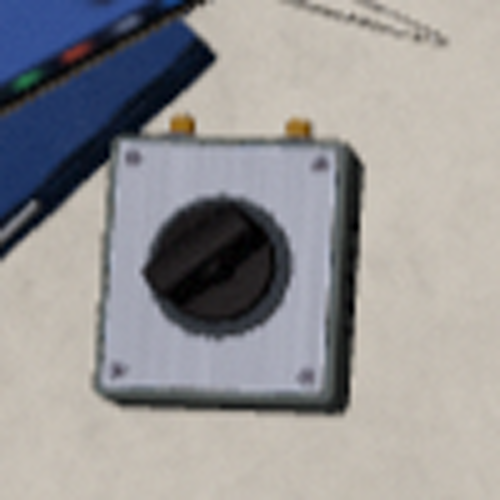

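Run:
```python
from h import *
f=np.load("scene0.npz");W=cloud(f['d'],f)
m=np.zeros((480,640),bool); m[0:335,30:270]=1
x=W[...,0];y=W[...,1];z=W[...,2]
s=(x-.555)*.873+(y-.327)*.487
m&=(z>.14)&(abs(s)<.06)&(f['d']>0)
P=W[m]
for it in range(5):
    A=np.c_[P[:,1:],np.ones(len(P))]; c,_,_,_=np.linalg.lstsq(A,P[:,0],rcond=None); r=P[:,0]-A@c; P=P[abs(r)<.008]
print(len(P),c,r.std(),P.min(0),P.max(0))
n=np.array([1,-c[0],-c[1]]);k=np.linalg.norm(n)
for zz in(.13,.2,.3,.5): print(zz,(c[0]*.222+c[1]*zz+c[2]-.543)/k)
print("screen normal yaw",np.degrees(np.arctan2(-c[0],1)))
# min over raw of front distance from knob axis per z band using both cams
for n_ in("top","scene"):
    g=np.load(n_+"0.npz");V=cloud(g['d'],g)[g['d']>0]
    for lo in(.09,.12,.14,.17,.2,.3,.4):
        q=V[(V[:,2]>lo)&(V[:,2]<lo+.03)]; q=q[np.hypot(q[:,0]-.543,q[:,1]-.222)<.25]
        if len(q): d=np.hypot(q[:,0]-.543,q[:,1]-.222); print(n_,lo,len(q),d.min(),q[d.argmin()])
# box yaw: colour mask of top face in top cam
g=np.load("top0.npz"); V=cloud(g['d'],g)
m=(abs(V[...,2]-.04)<.0025); m[:180]=0;m[265:]=0;m[:,:165]=0;m[:,240:]=0
mm=m.astype(np.uint8); mm=cv2.morphologyEx(mm,cv2.MORPH_OPEN,np.ones((5,5)))
nl,l,st,_=cv2.connectedComponentsWithStats(mm); i=1+st[1:,4].argmax()
Q=V[l==i][:,:2]*1000; print(len(Q),cv2.minAreaRect(Q.astype(np.float32)))
```

```text
48122 [-0.5757085   0.02007896  0.73709891] 0.0011556862328817035 [ 0.54995832 -0.29054918  0.14001784] [0.91129829 0.33649236 0.53256632]
0.13 0.05970415378748879
0.2 0.06092205662569549
0.3 0.06266191782313354
0.5 0.06614164021800983
screen normal yaw 29.929399849854953
top 0.12 677 0.05951480503347959 [0.5925659  0.25494288 0.14575083]
top 0.14 1202 0.0585060346767955 [0.59395345 0.25075243 0.16110612]
top 0.17 1404 0.05899219135361635 [0.595299   0.24929273 0.19569833]
top 0.2 1524 0.059627860519148354 [0.59092844 0.25747318 0.20013596]
top 0.3 2139 0.06142683347126988 [0.59780431 0.24974424 0.30020309]
top 0.4 5205 0.06290249483626008 [0.59801313 0.25250049 0.4054357 ]
scene 0.12 1220 0.059083429655712255 [0.5959615  0.24819029 0.14722871]
scene 0.14 1960 0.059083429655712255 [0.5959615  0.24819029 0.14722871]
scene 0.17 2156 0.059408066244492276 [0.59546713 0.24986608 0.17187909]
scene 0.2 2383 0.05974246222882661 [0.59479049 0.25178098 0.22182272]
scene 0.3 4230 0.06174227577773567 [0.59533857 0.25475336 0.30420151]
scene 0.4 5177 0.06331678356769768 [0.59567825 0.25712858 0.42563369]Traceback (most recent call last):
  File "<stdin>", line 24, in <module>
ValueError: attempt to get argmax of an empty sequence
```

```bash
cat >> h.py <<'E'
from scipy.spatial.transform import Rotation as Ro
def plan(start_p,start_q,tgt_p,tgt_R,n):
    "n equal world steps; returns rows (tool deltas) in tool axes as they stand"
    R=Ro.from_quat(start_q); rv=(R.inv()*tgt_R).as_rotvec(degrees=True)/n
    step=(np.array(tgt_p)-start_p)/n; out=[]
    for i in range(n):
        d=R.inv().apply(step); out.append([*np.round(d*1000,1),*np.round(rv,2)]); R=R*Ro.from_rotvec(rv,degrees=True)
    return out
def toolR(jaw_yaw,flip=0):
    "tool pointing down; y axis at jaw_yaw deg"
    a=np.radians(jaw_yaw); y=np.array([np.cos(a),np.sin(a),0]); z=np.array([0,0,-1.]); x=np.cross(y,z)
    return Ro.from_matrix(np.c_[x,y,z])
E
python3 - <<'E'
from h import *
from workcell import manip
o=manip.get_obs(); R=Ro.from_quat(o['ee_rot']); print(R.as_matrix().round(3))
r=plan(o['position'],o['ee_rot'],[.42,-.2,.25],toolR(-15),10)
for a in r: print(a)
r=plan([.42,-.2,.25],toolR(-15).as_quat(),[.44,.165,.25],toolR(37),10)
for a in r: print(a)
E
```

```text
[[ 0.923  0.386 -0.001]
 [ 0.386 -0.923  0.001]
 [-0.    -0.001 -1.   ]]
[np.float64(31.0), np.float64(-27.8), np.float64(-1.9), np.float64(-0.01), np.float64(-0.0), np.float64(-5.23)]
[np.float64(33.5), np.float64(-24.9), np.float64(-1.9), np.float64(-0.01), np.float64(-0.0), np.float64(-5.23)]
[np.float64(35.6), np.float64(-21.7), np.float64(-1.9), np.float64(-0.01), np.float64(-0.0), np.float64(-5.23)]
[np.float64(37.4), np.float64(-18.4), np.float64(-1.9), np.float64(-0.01), np.float64(-0.0), np.float64(-5.23)]
[np.float64(38.9), np.float64(-14.9), np.float64(-1.9), np.float64(-0.01), np.float64(-0.0), np.float64(-5.23)]
[np.float64(40.1), np.float64(-11.3), np.float64(-1.9), np.float64(-0.01), np.float64(-0.0), np.float64(-5.23)]
[np.float64(41.0), np.float64(-7.6), np.float64(-1.9), np.float64(-0.01), np.float64(-0.0), np.float64(-5.23)]
[np.float64(41.5), np.float64(-3.8), np.float64(-1.9), np.float64(-0.01), np.float64(-0.0), np.float64(-5.23)]
[np.float64(41.7), np.float64(-0.0), np.float64(-1.9), np.float64(-0.01), np.float64(-0.0), np.float64(-5.23)]
[np.float64(41.5), np.
[... 444 characters left out ...]
.float64(0.0), np.float64(0.0), np.float64(0.0), np.float64(-5.2)]
[np.float64(36.1), np.float64(5.7), np.float64(0.0), np.float64(0.0), np.float64(0.0), np.float64(-5.2)]
[np.float64(35.4), np.float64(8.9), np.float64(0.0), np.float64(0.0), np.float64(0.0), np.float64(-5.2)]
[np.float64(34.5), np.float64(12.1), np.float64(0.0), np.float64(0.0), np.float64(0.0), np.float64(-5.2)]
[np.float64(33.3), np.float64(15.2), np.float64(0.0), np.float64(0.0), np.float64(0.0), np.float64(-5.2)]
[np.float64(31.7), np.float64(18.1), np.float64(0.0), np.float64(0.0), np.float64(0.0), np.float64(-5.2)]
[np.float64(30.0), np.float64(20.9), np.float64(0.0), np.float64(0.0), np.float64(0.0), np.float64(-5.2)]
```

Emit:
move_arm(
  deltas=[
    [0.031,-0.028,-0.002,0,0,-5.2,0],
    [0.0335,-0.025,-0.002,0,0,-5.2,0],
    [0.0355,-0.0215,-0.002,0,0,-5.2,0],
    [0.0375,-0.0185,-0.002,0,0,-5.2,0],
    [0.039,-0.015,-0.002,0,0,-5.2,0],
    [0.04,-0.0115,-0.002,0,0,-5.2,0],
    [0.041,-0.0075,-0.002,0,0,-5.2,0],
    [0.0415,-0.004,-0.002,0,0,-5.2,0],
    [0.0415,0,-0.002,0,0,-5.2,0],
    [0.0415,0.004,-0.002,0,0,-5.2,0],
  ],
)

```text
clock: 1.35
position: [0.421, -0.1993, 0.2512]
ee_rot: [0.794, 0.608, -0.0, -0.0]
ft_force: [0.8, -0.7, -0.1]
grip_width: 0.506
```

Emit:
move_arm(
  deltas=[
    [0.036,-0.0075,0,0,0,-5.2,0],
    [0.0365,-0.004,0,0,0,-5.2,0],
    [0.0365,-0.001,0,0,0,-5.2,0],
    [0.0365,0.0025,0,0,0,-5.2,0],
    [0.036,0.0055,0,0,0,-5.2,0],
    [0.0355,0.009,0,0,0,-5.2,0],
    [0.0345,0.012,0,0,0,-5.2,0],
    [0.0335,0.015,0,0,0,-5.2,0],
    [0.0315,0.018,0,0,0,-5.2,0],
    [0.03,0.021,0,0,0,-5.2,0],
  ],
)

```text
clock: 2.6
position: [0.4421, 0.1664, 0.2514]
ee_rot: [0.446, 0.895, -0.0, 0.0]
ft_force: [0.1, 0.3, -0.0]
grip_width: 0.501
```

Run:
```python
from h import *
from workcell import manip, viewer
for n in ["top","scene"]:
    p,d=viewer.camera(n); c=viewer.calibration(n)
    np.savez(f"{n}1.npz",p=p,d=d,**c); cv2.imwrite(f"pics/{n}1.png",p[:,:,::-1])
o=manip.get_obs(); print(o)
```

```text
{'clock': 2.7, 'joint_pos': array([ 0.40378813,  0.03349565, -0.8679245 ,  1.77849795,  0.02498774,
        1.34076268,  0.18075625]), 'joint_velocities': array([ 0.03792694, -0.01987403,  0.06264773,  0.0241613 , -0.00514902,
        0.01006084,  0.00537852]), 'tau': array([ -0.29860768, -28.17036152,  -1.16160136, -39.39810634,
         0.39767428,  -0.10865238,  -0.14105617]), 'position': array([0.44144738, 0.1692593 , 0.25145807]), 'ee_rot': array([ 4.44172188e-01,  8.95941155e-01,  6.66247544e-04, -2.64709402e-04]), 'ft_force': array([-1.08016646, -0.34552963,  0.12514897]), 'torque': array([0.02217992, 0.00360521, 0.00565622]), 'grip_width': 0.4981874063442526}
```

View pics/top1.png

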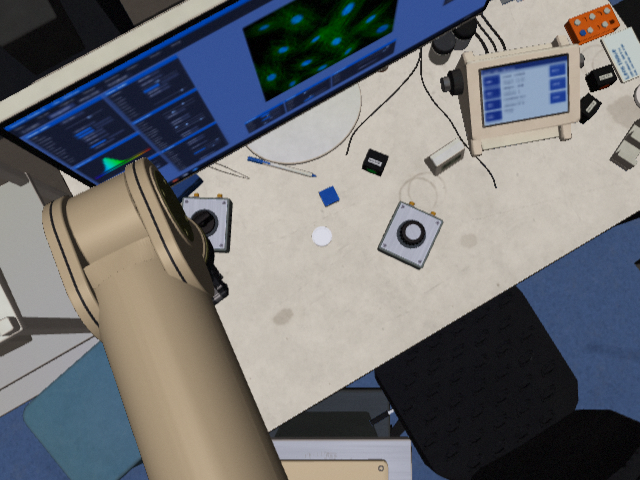

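View pics/scene1.png

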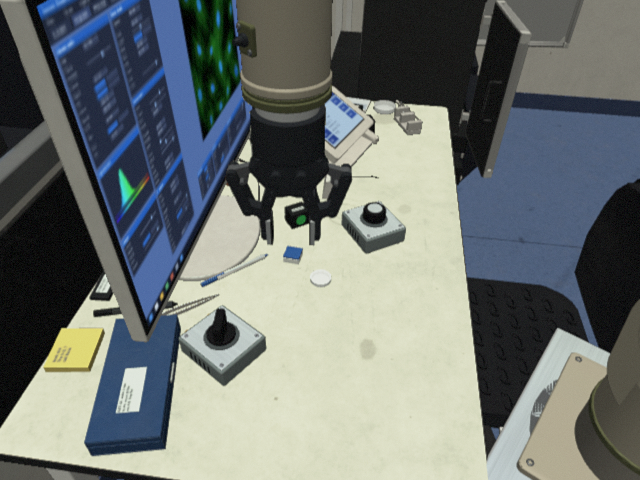

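Run:
```python
from h import *
T=np.array([.4414,.1693]); n=np.array([np.cos(np.radians(30)),.5]); t=np.array([-.5,n[0]])
for nm in("scene","top"):
    f=np.load(nm+"1.npz");g=np.load(nm+"0.npz")
    W=cloud(f['d'],f); m=(f['d']>0)&((g['d']-f['d']>.02)|(g['d']==0))
    P=W[m]; P=P[np.hypot(P[:,0]-T[0],P[:,1]-T[1])<.25]
    for lo in np.arange(.24,.9,.03):
        q=P[(P[:,2]>lo)&(P[:,2]<lo+.03)]
        if len(q)>10:
            s=(q[:,:2]-T)@n; l=(q[:,:2]-T)@t
            print(nm,round(lo-.2515,3),len(q),"n",np.percentile(s,[1,99]).round(3),"t",np.percentile(l,[1,99]).round(3))
```

```text
scene -0.012 214 n [-0.034  0.177] t [-0.038  0.081]
scene 0.019 562 n [-0.046  0.177] t [-0.006  0.036]
scene 0.049 1566 n [-0.057  0.059] t [-0.013  0.023]
scene 0.079 2747 n [-0.064  0.066] t [-0.013  0.024]
scene 0.109 1219 n [-0.039  0.153] t [-0.008  0.04 ]
scene 0.139 2047 n [-0.036  0.036] t [0.004 0.041]
scene 0.169 2276 n [-0.04   0.042] t [-0.003  0.045]
scene 0.199 2963 n [-0.04   0.042] t [0.002 0.045]
scene 0.229 3367 n [-0.039  0.037] t [0.005 0.045]
scene 0.259 2751 n [-0.039  0.037] t [0.008 0.044]
top -0.012 13 n [-0.032  0.177] t [-0.119 -0.012]
top 0.019 23 n [-0.045  0.177] t [-0.133  0.045]
top 0.049 152 n [-0.056  0.178] t [-0.032  0.039]
top 0.079 244 n [-0.067  0.178] t [-0.034 -0.001]
top 0.109 56 n [-0.04   0.179] t [-0.108  0.059]
top 0.139 127 n [-0.031  0.179] t [-0.108  0.012]
top 0.169 90 n [-0.032  0.179] t [-0.134  0.059]
top 0.199 234 n [-0.03  0.18] t [-0.08  -0.007]
top 0.229 94 n [-0.019  0.184] t [-0.133  0.054]
top 0.259 34 n [0.18  0.199] t [-0.153  0.063]
top 0.289 131 n [-0.067  0.017] t [-0.053 -0.045]
top 0.319 684 n [-0.088  0.043] t [-0.053 -0.044]
top 0.349 2117 n [-0.151  0.046] t [-0.053  0.04 ]
top 0.379 20941 n [-0.221  0.029] t [-0.049  0.048]
top 0.409 17028 n [-0.234 -0.081] t [-0.032  0.045]
top 0.439 422 n [-0.221 -0.199] t [-0.008  0.02 ]
```

The wrist is about 45 mm in radius, but the gripper's knuckles reach ±66 mm along the jaw axis. The screen is only 60 mm from the knob axis, so an upright grip across the bar would hit it. I'll grip the bar by its ends instead, jaws parallel to the screen, with the tool leaning 20° away from it.

```bash
cat >> h.py <<'E'
C=np.array([.5437,.222,.075]); L=.023
def leanR(jaw_yaw,lean=20):
    return toolR(jaw_yaw)*Ro.from_rotvec([0,lean,0],degrees=True)
def tcp(R,back=0,c=C): return c+(L-back)*R.as_matrix()[:,2]
E
python3 - <<'E'
from h import *
from workcell import manip
o=manip.get_obs()
for s in(20,-20): print(s,leanR(-53,s).as_matrix()[:,2])
R0=Ro.from_quat(o['ee_rot']); 
# turn first with yaw, then lean
r=plan(o['position'],o['ee_rot'],o['position']+[0,0,.0],toolR(-53),9)
print(r[0])
E
```

```text
20 [ 0.27314943  0.20583286 -0.93969262]
-20 [-0.27314943 -0.20583286 -0.93969262]
[np.float64(0.0), np.float64(0.0), np.float64(0.0), np.float64(-0.0), np.float64(-0.01), np.float64(10.03)]
```

Emit:
move_arm(
  deltas=[
    [0,0,0,0,0,9,0.5],
    [0,0,0,0,0,9,0.5],
    [0,0,0,0,0,9,0.5],
    [0,0,0,0,0,9,0.5],
    [0,0,0,0,0,9,0.5],
    [0,0,0,0,0,9,0.5],
    [0,0,0,0,0,9,0.5],
    [0,0,0,0,0,9,0.5],
    [0,0,0,0,0,9,0.5],
    [0,0,0,0,0,9,0.5],
  ],
)

```text
clock: 3.95
position: [0.4423, 0.1645, 0.2512]
ee_rot: [0.95, 0.313, -0.0, 0.0]
ft_force: [0.2, -0.9, 0.5]
grip_width: 0.752
```

Emit:
move_arm(
  deltas=[
    [0,0,0,0,6.5,0,0.5],
    [0,0,0,0,6.5,0,0.5],
    [0,0,0,0,7,0,0.5],
    [0,0,0,0,0,0,0.5],
  ],
)

```text
clock: 4.45
position: [0.4415, 0.1632, 0.2508]
ee_rot: [0.935, 0.309, 0.165, -0.053]
ft_force: [0.4, 1.1, 1.0]
grip_width: 0.746
```

Run:
```python
from h import *
from workcell import manip
o=manip.get_obs(); print(o['joint_pos'].round(2),o['position'],o['grip_width'],o['clock'])
R=Ro.from_quat(o['ee_rot']); print(R.as_matrix().round(3))
T=leanR(-53)
for a in plan(o['position'],o['ee_rot'],tcp(T,.1),T,6): print(a)
for a in plan(tcp(T,.1),T.as_quat(),tcp(T),T,5): print(a)
```

```text
[ 0.44 -0.29 -0.68  2.05 -0.37  1.02 -1.04] [0.44152456 0.16315342 0.25082567] 0.7464777047379777 4.45
[[ 0.755  0.596  0.275]
 [ 0.561 -0.803  0.202]
 [ 0.341  0.002 -0.94 ]]
[np.float64(8.3), np.float64(2.3), np.float64(21.4), np.float64(0.04), np.float64(0.01), np.float64(-0.06)]
[np.float64(8.3), np.float64(2.3), np.float64(21.4), np.float64(0.04), np.float64(0.01), np.float64(-0.06)]
[np.float64(8.3), np.float64(2.3), np.float64(21.4), np.float64(0.04), np.float64(0.01), np.float64(-0.06)]
[np.float64(8.3), np.float64(2.3), np.float64(21.4), np.float64(0.04), np.float64(0.01), np.float64(-0.06)]
[np.float64(8.3), np.float64(2.4), np.float64(21.4), np.float64(0.04), np.float64(0.01), np.float64(-0.06)]
[np.float64(8.3), np.float64(2.4), np.float64(21.4), np.float64(0.04), np.float64(0.01), np.float64(-0.06)]
[np.float64(-0.0), np.float64(-0.0), np.float64(20.0), np.float64(0.0), np.float64(0.0), np.float64(0.0)]
[np.float64(-0.0), np.float64(-0.0), np.float64(20.0), np.float64(0.0), np.float64(0.0), np.float64(0.0)]
[np.float64(-0.0), np.float64(-0.0), np.float64(20.0), np.float64(0.0), np.float64(0.0), np.float64(0.0)]
[np.float64(-0.0), np.float64(-0.0), np.float64(20.0), np.float64(0.0), np.float64(0.0), np.float64(0.0)]
[np.float64(-0.0), np.float64(-0.0), np.float64(20.0), np.float64(0.0), np.float64(0.0), np.float64(0.0)]
```

Emit:
move_arm(
  deltas=[
    [0.008,0.0025,0.0215,0,0,0,0.5],
    [0.0085,0.0025,0.0215,0,0,0,0.5],
    [0.0085,0.0025,0.0215,0,0,0,0.5],
    [0.0085,0.002,0.0215,0,0,0,0.5],
    [0.008,0.002,0.0215,0,0,0,0.5],
    [0.008,0.0025,0.021,0,0,0,0.5],
    [0,0,0,0,0,0,0.5],
  ],
)

```text
clock: 5.32
position: [0.5235, 0.2085, 0.1464]
ee_rot: [0.935, 0.31, 0.163, -0.056]
ft_force: [-0.4, 0.9, 0.7]
grip_width: 0.75
```

```bash
cat > look.py <<'E'
import sys
from h import *
from workcell import manip, viewer
tag=sys.argv[1]; cams=sys.argv[2:]
for n in cams:
    p,d=viewer.camera(n); c=viewer.calibration(n)
    np.savez(f"{n}{tag}.npz",p=p,d=d,**c)
    a=p[90:430,100:400] if n=="scene" else p[150:290,130:290]
    cv2.imwrite(f"pics/{n}{tag}.png",cv2.resize(a[:,:,::-1],None,fx=1.75 if n=="scene" else 4,fy=1.75 if n=="scene" else 4))
o=manip.get_obs(); R=Ro.from_quat(o['ee_rot']); M=R.as_matrix()
print(o['clock'],o['position'].round(4),"jaw yaw",np.degrees(np.arctan2(M[1,1],M[0,1])).round(2),"lean",np.degrees(np.arccos(-M[2,2])).round(2),"grip",o['grip_width'],"F",o['ft_force'].round(2),"M",o['torque'].round(3),o['joint_pos'].round(2))
print("axis point at L:",(o['position']-L*M[:,2]).round(4))
E
python3 look.py 2 scene top
```

```text
5.425 [0.5236 0.208  0.1478] jaw yaw -53.27 lean 19.96 grip 0.7493498705897067 F [-0.31 -0.13 -0.44] M [-0.254  0.318 -0.046] [ 0.41  0.11 -0.85  1.99  0.01  0.74 -1.36]
axis point at L: [0.5173 0.2033 0.1694]
```

View pics/scene2.png

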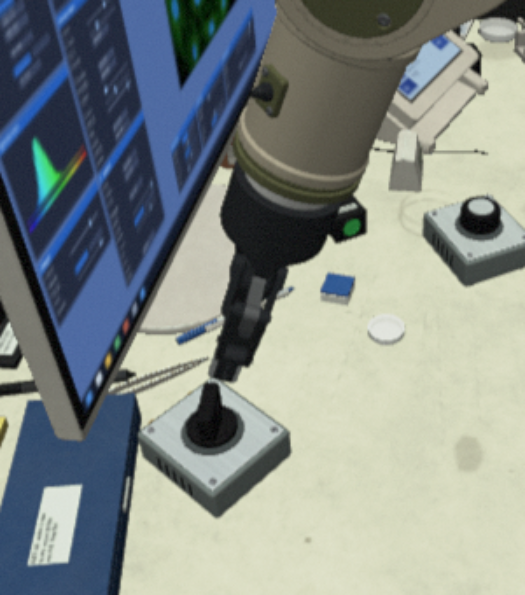

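View pics/top2.png

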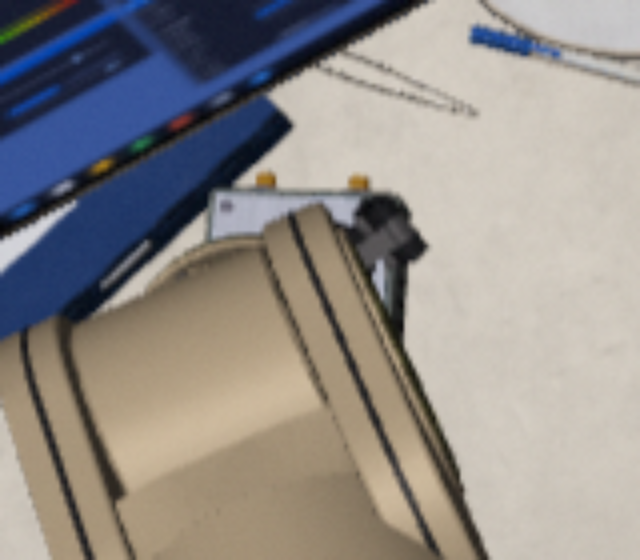

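The closed-in view shows the fingers lined up over the bar (scene crop, bar at (208,410), fingers at (230,365)). The wrist is well clear of the screen. Next I go down along the tool axis.

Emit:
move_arm(
  deltas=[
    [-0.0015,0.001,0.02,0,0,0,0.5],
    [0,0,0.02,0,0,0,0.5],
    [0,0,0.02,0,0,0,0.5],
    [0,0,0.02,0,0,0,0.5],
    [0,0,0.02,0,0,0,0.5],
    [0,0,0,0,0,0,0.5],
  ],
)

```text
clock: 6.18
position: [0.5502, 0.2261, 0.0528]
ee_rot: [0.935, 0.31, 0.164, -0.055]
ft_force: [-0.6, -0.2, 0.2]
grip_width: 0.75
```

```bash
python3 look.py 3 scene
```

```text
6.225 [0.5506 0.2262 0.0537] jaw yaw -53.31 lean 19.99 grip 0.7485416242843986 F [-0.04  0.46  0.84] M [-0.199  0.286 -0.032] [ 0.24  0.33 -0.74  2.    0.29  0.56 -1.58]
axis point at L: [0.5443 0.2215 0.0753]
```

View pics/scene3.png

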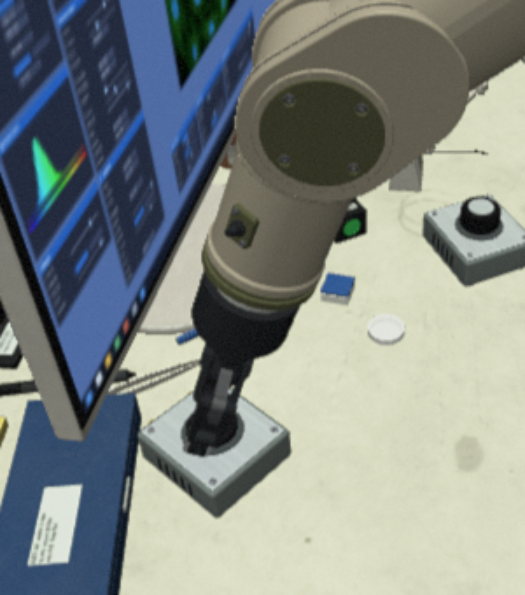

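The fingers now straddle the bar ends at about (195,440) in the crop, and no contact force shows. Closing.

Emit:
move_arm(
  deltas=[
    [0,0,0,0,0,0,-1],
    [0,0,0,0,0,0,-1],
    [0,0,0,0,0,0,-1],
    [0,0,0,0,0,0,-1],
  ],
  force=40,
)

```text
clock: 6.72
position: [0.5513, 0.2258, 0.0545]
ee_rot: [0.935, 0.31, 0.166, -0.054]
ft_force: [-4.0, -2.6, 7.8]
grip_width: 0.485
```

```bash
python3 look.py 4
python3 - <<'E'
from h import *
from workcell import manip
o=manip.get_obs();R=Ro.from_quat(o['ee_rot']); M=R.as_matrix()
# turn +5deg CCW about vertical through axis point
c=o['position']-L*M[:,2]
Rw=Ro.from_rotvec([0,0,5],degrees=True)
R2=Rw*R; p2=c+L*R2.as_matrix()[:,2]
print(R.inv().apply(p2-o['position'])*1000,(R.inv()*R2).as_rotvec(degrees=True))
E
```

```text
6.725 [0.5513 0.2258 0.0545] jaw yaw -53.36 lean 20.07 grip 0.4850724963384329 F [-4.01 -2.59  7.83] M [-0.325  0.703  0.05 ] [ 0.25  0.33 -0.74  2.    0.29  0.56 -1.58]
axis point at L: [0.5449 0.2211 0.0761]
[-0.0253092  -0.68808467 -0.01030886] [ 1.7159826   0.00724251 -4.69631252]
```

Emit:
move_arm(
  deltas=[
    [0,-0.0007,0,1.7,0,-4.7,-1],
    [0,-0.0007,0,1.7,0,-4.7,-1],
    [0,-0.0007,0,1.7,0,-4.7,-1],
    [0,-0.0007,0,1.7,0,-4.7,-1],
    [0,-0.0007,0,1.7,0,-4.7,-1],
    [0,0,0,0,0,0,-1],
  ],
)

```text
clock: 7.48
position: [0.5483, 0.2284, 0.0544]
ee_rot: [0.845, 0.505, 0.149, -0.089]
ft_force: [-7.3, -4.1, 14.2]
grip_width: 0.484
```

```bash
python3 look.py 5 scene
```

```text
7.525 [0.5483 0.2284 0.0544] jaw yaw -28.34 lean 20.0 grip 0.4781098545586305 F [-6.45 -3.8  14.08] M [-0.199  1.332  0.33 ] [ 0.46  0.46 -0.93  1.93  0.22  0.66 -1.02]
axis point at L: [0.5446 0.2215 0.0761]
```

View pics/scene5.png

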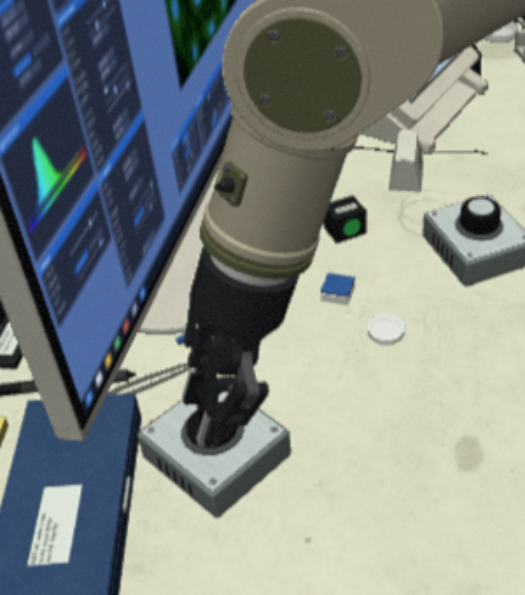

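Run:
```python
import numpy as np,cv2
p=np.load("scene5.npz")['p'][270:380,180:280,::-1].astype(float)
p=np.clip(p*2,0,255).astype(np.uint8)
cv2.imwrite("pics/z5.png",cv2.resize(p,None,fx=5,fy=5,interpolation=cv2.INTER_CUBIC))
```

```text
(no output)
```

View pics/z5.png

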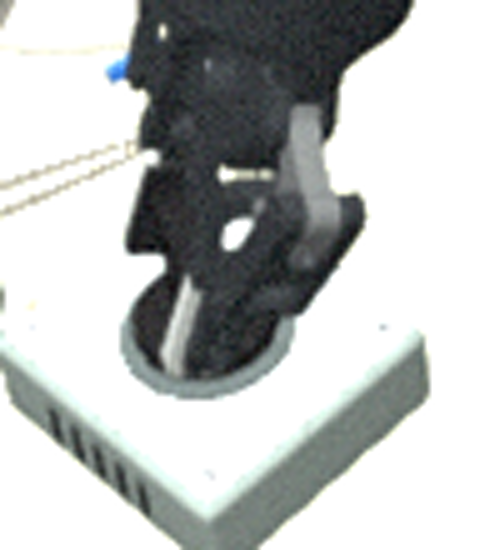

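Emit:
move_arm(
  deltas=[
    [0,-0.0007,0,1.7,0,-4.7,-1],
    [0,-0.0007,0,1.7,0,-4.7,-1],
    [0,-0.0007,0,1.7,0,-4.7,-1],
    [0,-0.0007,0,1.7,0,-4.7,-1],
    [0,0,0,0,0,0,-1],
  ],
)

```text
clock: 8.15
position: [0.5454, 0.2294, 0.0544]
ee_rot: [0.745, 0.644, 0.131, -0.113]
ft_force: [-8.8, -4.7, 14.8]
grip_width: 0.484
```

```bash
python3 look.py 6
```

```text
8.15 [0.5454 0.2294 0.0544] jaw yaw -8.28 lean 19.96 grip 0.4839289701180938 F [-8.8  -4.74 14.82] M [-0.359  1.707  0.533] [ 0.54  0.58 -1.02  1.85  0.25  0.8  -0.67]
axis point at L: [0.5443 0.2216 0.076 ]
```

Emit:
move_arm(
  deltas=[
    [0,-0.0007,0,1.7,0,-4.7,-1],
    [0,-0.0004,0,1.0,0,-2.8,-1],
    [0,0,0,0,0,0,-1],
  ],
)

```text
clock: 8.52
position: [0.5442, 0.2298, 0.0545]
ee_rot: [0.699, 0.694, 0.123, -0.122]
ft_force: [-7.2, -2.6, 11.7]
grip_width: 0.484
```

```bash
python3 look.py 7
```

```text
8.525 [0.5442 0.2298 0.0545] jaw yaw -0.38 lean 19.98 grip 0.48364286030361275 F [-7.22 -2.61 11.72] M [-0.126  1.624 -0.082] [ 0.55  0.63 -1.05  1.81  0.28  0.87 -0.54]
axis point at L: [0.5441 0.222  0.0761]
```

Emit:
move_arm(
  deltas=[
    [0,-0.0004,0,1.0,0,-2.8,-1],
    [0,0,0,0,0,0,-1],
  ],
)

```text
clock: 8.78
position: [0.5438, 0.2303, 0.0545]
ee_rot: [0.68, 0.712, 0.121, -0.125]
ft_force: [-5.3, -0.6, 9.7]
grip_width: 0.486
```

```bash
python3 look.py 8 scene
```

```text
8.825 [0.5438 0.2303 0.0545] jaw yaw 2.63 lean 19.99 grip 0.4811751664184399 F [-5.74 -0.6   8.63] M [0.215 1.054 0.185] [ 0.55  0.64 -1.06  1.79  0.29  0.89 -0.5 ]
axis point at L: [0.5441 0.2224 0.0761]
```

View pics/scene8.png

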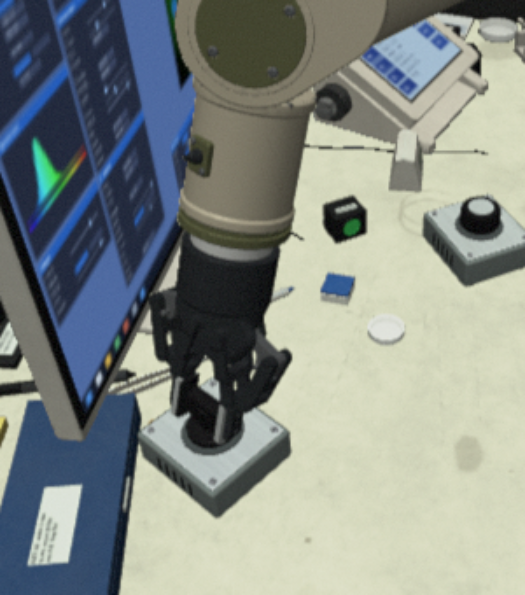

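Run:
```python
from h import *
f=np.load("top0.npz")
def bp(u,v,z):
    d=f['R'].T@np.array([(u-f['cx'])/f['fx'],(v-f['cy'])/f['fy'],1]); o=-f['R'].T@f['t']; s=(z-o[2])/d[2]; return (o+s*d)[:2]
S=[bp(160+(a-2)/5,170+(b-2)/5,.04) for a,b in[(133,158),(320,163),(118,372),(306,376)]]
S=np.array(S);print(S.mean(0))
for i,j in((2,0),(3,1)): d=S[i]*-1+S[j]; print(np.degrees(np.arctan2(d[1],d[0])),np.linalg.norm(d))
for i,j in((1,0),(3,2)): d=S[j]-S[i]; print(np.degrees(np.arctan2(d[1],d[0]))-90,np.linalg.norm(d))
```

```text
[0.54390882 0.22213182]
-2.1513707993649995 0.08057506305140247
-2.426231844852556 0.08013166697512923
-1.8646850669909014 0.0699288191017036
-1.4970599969669962 0.06954807010808715
```

Emit:
move_arm(
  deltas=[
    [0,-0.0005,0,1.2,0,-3.3,-1],
    [0,0,0,0,0,0,-1],
    [0,0,0,0,0,0,-1],
  ],
)

```text
clock: 9.2
position: [0.5432, 0.2305, 0.0545]
ee_rot: [0.658, 0.733, 0.117, -0.128]
ft_force: [-5.5, 2.1, 7.0]
grip_width: 0.484
```

```bash
python3 look.py 9 scene
python3 - <<'E'
import numpy as np,cv2
p=np.load("scene9.npz")['p'][270:380,160:280,::-1].astype(float)
p=np.clip(p*2,0,255).astype(np.uint8)
cv2.imwrite("pics/z9.png",cv2.resize(p,None,fx=5,fy=5,interpolation=cv2.INTER_CUBIC))
E
```

```text
9.25 [0.5432 0.2306 0.0545] jaw yaw 6.17 lean 20.0 grip 0.4831285700677642 F [-5.63  2.26  7.15] M [0.462 0.816 0.311] [ 0.55  0.66 -1.07  1.78  0.3   0.92 -0.44]
axis point at L: [0.544  0.2227 0.0762]
```

View pics/z9.png

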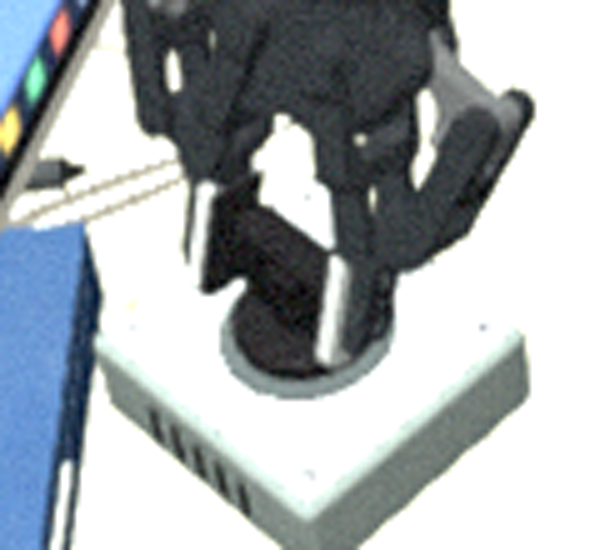

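Run:
```python
from h import *
f=np.load("scene9.npz");W=cloud(f['d'],f)
m=(f['d']>0)&(np.hypot(W[...,0]-.5437,W[...,1]-.222)<.016)&(W[...,2]>.06)&(W[...,2]<.083)
v,u=np.nonzero(m); print(len(v),u.min(),u.max(),v.min(),v.max())
P=W[m]
for lo,hi in((.060,.066),(.066,.072),(.072,.0775),(.0785,.083)):
    q=P[(P[:,2]>lo)&(P[:,2]<hi)]
    if len(q)<8: print(lo,len(q));continue
    vx,vy,x0,y0=cv2.fitLine((q[:,:2]*1000).astype(np.float32),cv2.DIST_HUBER,0,.01,.01).ravel()
    r=(q[:,:2]*1000-[x0,y0])@np.array([-vy,vx])
    print(lo,len(q),"yaw",np.degrees(np.arctan2(vy,vx)),(x0,y0),r.std(), q[:,:2].min(0),q[:,:2].max(0))
```

```text
241 208 225 312 334
0.06 27 yaw -0.37035504 (np.float32(545.0605), np.float32(228.71875)) 0.9582897285823575 [0.53089591 0.22744088] [0.55742912 0.23090446]
0.066 30 yaw -2.9120371 (np.float32(540.787), np.float32(228.66512)) 1.1115548389168084 [0.52948981 0.22712848] [0.55709715 0.23076653]
0.072 36 yaw -2.1344364 (np.float32(540.73926), np.float32(228.76094)) 0.943738434691235 [0.53099481 0.22666384] [0.55749454 0.23144346]
0.0785 138 yaw -7.3018074 (np.float32(544.10925), np.float32(222.88637)) 3.741695774832443 [0.52839306 0.2146916 ] [0.55890204 0.22891664]
```

Depth on the bar's side gives a yaw of about -0.4 to -2.9°. The stop should be at about -0.3°, and the jaws are commanded to +6°, so the bar is held against its stop. I'll return to about -2°, reopen and regrip square, then turn clockwise.

Emit:
move_arm(
  deltas=[
    [0,0.0006,0,-1.4,0,3.85,-1],
    [0,0.0006,0,-1.4,0,3.85,-1],
    [0,0,0,0,0,0,0.4],
    [0,0,0,0,0,0,0.4],
    [0,0,0,0,0,0,0.4],
  ],
)

```text
clock: 9.88
position: [0.545, 0.2292, 0.053]
ee_rot: [0.709, 0.684, 0.125, -0.119]
ft_force: [-0.0, -0.1, 0.3]
grip_width: 0.703
```

```bash
python3 look.py 10 scene
cat > bar.py <<'E'
import sys
from h import *
f=np.load(sys.argv[1]);W=cloud(f['d'],f)
m=(f['d']>0)&(np.hypot(W[...,0]-.5437,W[...,1]-.222)<.019)&(W[...,2]>.058)&(W[...,2]<.0835)
P=W[m]
for lo,hi in((.058,.077),(.0785,.083)):
    q=P[(P[:,2]>lo)&(P[:,2]<hi)]
    if len(q)<8: print(lo,len(q));continue
    vx,vy,x0,y0=cv2.fitLine((q[:,:2]*1000).astype(np.float32),cv2.DIST_HUBER,0,.01,.01).ravel()
    r=(q[:,:2]*1000-[x0,y0])@np.array([-vy,vx])
    print(lo,len(q),"yaw",np.degrees(np.arctan2(vy,vx)),(x0,y0),r.std(),cv2.minAreaRect((q[:,:2]*1000).astype(np.float32)))
E
python3 bar.py scene10.npz
```

```text
9.925 [0.5449 0.2294 0.0529] jaw yaw -2.07 lean 19.96 grip 0.7007927470786927 F [-0.36  0.13  0.43] M [-0.331  0.001 -0.078] [ 0.55  0.62 -1.04  1.82  0.27  0.85 -0.57]
axis point at L: [0.5446 0.2215 0.0745]
0.058 127 yaw -2.1894548 (np.float32(543.6762), np.float32(228.44771)) 0.9581826510776715 ((543.967041015625, 229.20347595214844), (4.131689548492432, 36.3707160949707), 87.85296630859375)
0.0785 177 yaw -2.1941304 (np.float32(542.8899), np.float32(222.31387)) 3.7912701790700947 ((544.0079345703125, 222.46084594726562), (14.609572410583496, 36.62583541870117), 86.30477142333984)
```

View pics/scene10.png

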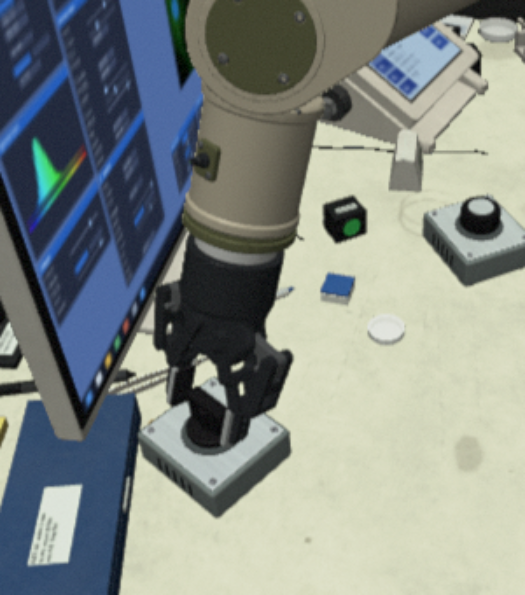

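The released bar reads a yaw of -2.2°, matching the box axis at -2°, so it is at click 0. I'll regrip and turn 75° clockwise.

Emit:
move_arm(
  deltas=[
    [0,0,0,0,0,0,-1],
    [0,0,0,0,0,0,-1],
    [0,0,0,0,0,0,-1],
    [0,0,0,0,0,0,-1],
    [0,0.0007,0,-1.7,0,4.7,-1],
    [0,0.0007,0,-1.7,0,4.7,-1],
    [0,0.0007,0,-1.7,0,4.7,-1],
    [0,0.0007,0,-1.7,0,4.7,-1],
    [0,0.0007,0,-1.7,0,4.7,-1],
  ],
  force=40,
)

```text
clock: 11.05
position: [0.5482, 0.2285, 0.0531]
ee_rot: [0.841, 0.513, 0.149, -0.09]
ft_force: [-0.7, -3.3, 1.4]
grip_width: 0.491
```

Emit:
move_arm(
  deltas=[
    [0,0.0007,0,-1.7,0,4.7,-1],
    [0,0.0007,0,-1.7,0,4.7,-1],
    [0,0.0007,0,-1.7,0,4.7,-1],
    [0,0.0007,0,-1.7,0,4.7,-1],
    [0,0.0007,0,-1.7,0,4.7,-1],
    [0,0,0,0,0,0,-1],
  ],
)

```text
clock: 11.8
position: [0.5512, 0.226, 0.0531]
ee_rot: [0.931, 0.32, 0.165, -0.055]
ft_force: [0.2, -5.2, 1.8]
grip_width: 0.489
```

```bash
python3 look.py 11 scene; python3 bar.py scene11.npz
```

```text
11.85 [0.5512 0.2261 0.0531] jaw yaw -52.06 lean 20.0 grip 0.48175462149374787 F [-0.91 -4.83  3.63] M [-1.24   0.123 -0.271] [ 0.25  0.34 -0.75  2.    0.28  0.56 -1.55]
axis point at L: [0.545  0.2213 0.0747]
0.058 0
0.0785 0
```

Emit:
move_arm(
  deltas=[
    [0,0.0007,0,-1.7,0,4.7,-1],
    [0,0.0007,0,-1.7,0,4.7,-1],
    [0,0.0007,0,-1.7,0,4.7,-1],
    [0,0.0007,0,-1.7,0,4.7,-1],
    [0,0.0007,0,-1.7,0,4.7,-1],
    [0,0,0,0,0,0,-1],
  ],
)

```text
clock: 12.6
position: [0.5528, 0.2225, 0.0531]
ee_rot: [0.979, 0.111, 0.173, -0.019]
ft_force: [-1.0, -6.6, 5.1]
grip_width: 0.482
```

```bash
python3 look.py 12 scene; python3 bar.py scene12.npz
```

```text
12.65 [0.5528 0.2225 0.053 ] jaw yaw -77.08 lean 19.99 grip 0.48056846645179285 F [-1.19 -6.67  5.81] M [-1.449  0.172 -0.411] [-0.02  0.29 -0.54  2.01  0.46  0.59 -2.22]
axis point at L: [0.5451 0.2208 0.0747]
0.058 93 yaw -77.75563 (np.float32(536.8117), np.float32(220.71616)) 1.1053658804139128 ((536.8338623046875, 219.9092559814453), (4.210789203643799, 34.887088775634766), 12.76150131225586)
0.0785 9 yaw -88.09186 (np.float32(542.555), np.float32(228.88867)) 3.1863315020484464 ((541.0902099609375, 223.67437744140625), (19.165546417236328, 9.747157096862793), 71.39134979248047)
```

View pics/scene12.png

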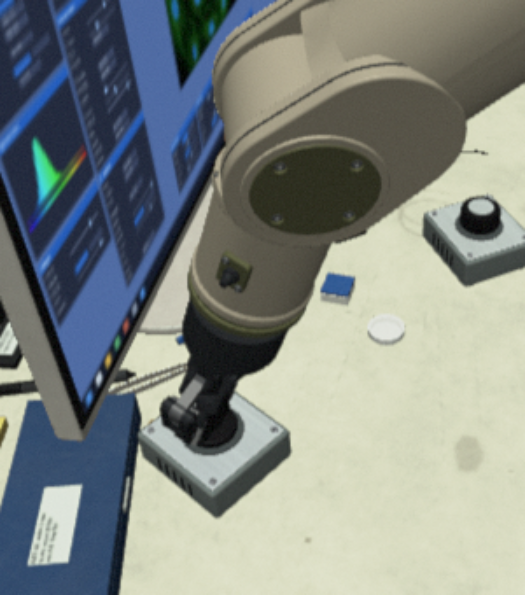

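The bar reads -77.8°, with the third click at -77°. I'll open and back off along the tool axis.

Emit:
move_arm(
  deltas=[
    [0,0,0,0,0,0,0.5],
    [0,0,0,0,0,0,0.5],
    [0,0,0,0,0,0,0.5],
    [0,0,0,0,0,0,0.5],
    [0,0,-0.01,0,0,0,0.5],
    [0,0,-0.02,0,0,0,0.5],
    [0,0,-0.03,0,0,0,0.5],
    [0,0,-0.03,0,0,0,0.5],
    [0,0,-0.03,0,0,0,0.5],
  ],
)

```text
clock: 13.78
position: [0.5119, 0.2146, 0.1673]
ee_rot: [0.978, 0.111, 0.173, -0.02]
ft_force: [0.0, 0.3, -0.3]
grip_width: 0.749
```

Emit:
move_arm(
  deltas=[
    [-0.02,0,-0.03,0,0,0,0.5],
    [-0.03,0,-0.03,0,0,0,0.5],
    [-0.03,0,-0.03,0,0,0,0.5],
    [0,0,0,0,0,0,0.5],
    [0,0,0,0,0,0,0.5],
  ],
)

```text
clock: 14.4
position: [0.4094, 0.1908, 0.2233]
ee_rot: [0.978, 0.111, 0.173, -0.02]
ft_force: [0.5, 0.4, 1.1]
grip_width: 0.753
```

```bash
python3 look.py 13 scene top; python3 bar.py scene13.npz; python3 bar.py top13.npz
```

```text
14.5 [0.4094 0.1908 0.2224] jaw yaw -77.04 lean 19.97 grip 0.749540918916563 F [-0.68  0.76  0.17] M [-0.036  0.362 -0.005] [ 0.08 -0.32 -0.59  2.14 -0.1   0.93 -1.81]
axis point at L: [0.4017 0.189  0.2441]
0.058 155 yaw -78.0225 (np.float32(536.9942), np.float32(221.57588)) 1.1756572557231475 ((537.044677734375, 221.36097717285156), (6.297419548034668, 37.0761833190918), 6.44732141494751)
0.0785 178 yaw -78.076164 (np.float32(543.2992), np.float32(222.16644)) 3.742879133172752 ((543.491455078125, 221.8819580078125), (14.64651107788086, 37.63189697265625), 11.494742393493652)
0.058 57 yaw -77.84982 (np.float32(537.9959), np.float32(219.52849)) 3.5884911892428697 ((543.3143310546875, 223.05691528320312), (18.480348587036133, 35.11031723022461), 22.585615158081055)
0.0785 114 yaw -73.39924 (np.float32(543.6118), np.float32(222.83556)) 3.9045368368188673 ((543.7166748046875, 222.18905639648438), (13.45080852508545, 37.584110260009766), 13.227999687194824)
```

View pics/scene13.png

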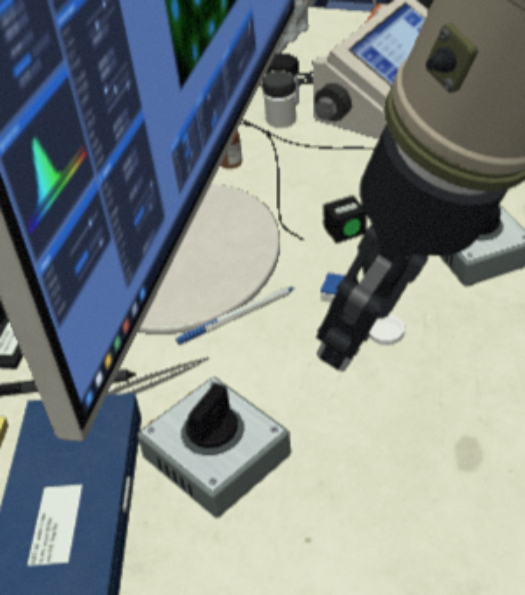

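The gripper is clear and the knob stands at about (212,415) in the crop. The bar's yaw is -77 to -78°, which is the third click, and the arm touches nothing.

```bash
python3 -c "
from workcell import manip
print(manip.hand_in(), manip.get_obs()['clock'])"
```

```text
the job is handed in; nothing more can be done
the job is handed in; nothing more can be done
```

The attenuator knob was turned anticlockwise to its end stop, then clockwise three clicks and let go. The job was handed in at about 14.5 s.

- **Grip:** I held the bar by its ends with the tool leaning 20° away from the monitor. An upright grip across the bar would have hit the screen.
- **End stop:** I pressed the knob about 6° past where the stop should be. The bar stayed at about 0 to -3° by depth, and the stop should be at about -0.3°. The wrist moment was too ambiguous to confirm the stop, so I relied on the depth reading. When I opened the jaws, the bar settled at -2.2°, matching the box axis at -2°, which is click 0.
- **Three clicks:** I regripped and turned it 75° clockwise. After letting go, the scene camera read -78° and the third click should be at -77°. One top-camera fit gave -73.4° and another -77.8°. All of these are closest to the third click, since clicks are 25° apart.
- **Other checks:** The arm was clear of everything when I handed in, with wrist force around 1 N. The arm never went near the round dial, but I did not measure its angle afterwards.

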